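# Click the carrying handle onto the bamboo tray set

## Robot

A 7-joint arm with a two-finger parallel gripper is mounted at the origin on the work surface. World frame = base frame: x ahead of the robot, y to its left, z up, the work surface at z = 0. Lengths are in mm, angles in rad, forces in N, time in s.
With the tool pointing down it reaches from about 400 to 850 mm from the base axis. Payload 4.5 kg.
Tool frame: the origin (TCP) lies on the centre line of the jaws, within the pads' length; the fingertips stand 22 mm ahead of it and the grasp point (between the pads) lies 3 mm ahead of it; z points along the fingers, y is the line along which they close (so a half turn about z gives the same grasp; the last joint's range is limited). The gripper opens to 85 mm and grips with 20 to 120 N. Pads are 22 mm wide; open, the fingers measure 114 mm over their backs; the gripper's body (76 mm by 85 mm) begins 54 mm behind the grasp point. The pads swing forward as they close: fully open they stand 13 mm farther back than shut.
Start: joints at [0.034, 0.689, -0.195, 1.565, 0.157, 0.902, -0.215], TCP at [625.022, 0.025, 253.317] pointing down, gripper open.
Joint ranges: [-3.01, 3.01], [-0.46, 2.08], [-1.47, 1.51], [0.13, 2.56], [-1, 4.14], [0.04, 2.09], [-2.66, 2.66]. Speed limits (rad/s): [2.57, 2.57, 3.14, 3.14, 3.14, 3.14, 3.14].

## Interface

Orientations are given as a 3x3 rotation matrix whose columns are the frame's x, y, z axes.
In Python, from workcell import arm, readout, get_image, camera_info, recognise gives the robot as it stands. Calls block until the motion is done:
- arm.move_pose(position, orientation): joint-space move of the TCP to a pose.
- arm.movel(position, frame=None, feed=150, stop_force=None): straight line of the TCP; frame=None keeps the orientation; feed is the mean speed in mm/s. With stop_force (N) it stops when the force on the tool has changed by that much, and returns True; else False.
- arm.movej(angles): joint-space move.
- arm.set_gripper(opening, grasp_force=None): finger opening in mm; grasp_force is the grip in N (None keeps the last); returns when the fingers have stopped.
- arm.hold(seconds).
- arm.solve_ik(position, orientation): joint angles nearest the present ones, or None.
- readout.sense(): the state.
- get_image(name): name is "scene" or "side" or "wrist"; returns the picture (400x640x3 uint8, red, green, blue); there is no depth.
- camera_info(name): a dict with "intrinsics" (3x3 intrinsics, pixels), "R" (3x3) and "t" (3): a world point X has camera coordinates R X + t. Camera axes: x right, y down, z forward; pixel columns grow to the right and rows downward; lengths in mm; the calibration is good to about 2 mm. The wrist camera is an equidistant fisheye: a pixel r from the principal point sees the ray r / f radians off the axis. A picture is of the moment at which its call begins: read the wrist's pose just before it. camera_info takes no time and is no camera call; for the wrist camera it gives the pose at the moment of the call.
A pose or a line that the arm cannot do raises arm.PlanningError and nothing moves.
- arm.hand_in(): hands the job in; it is judged then, once.
Trained networks look in the newest picture that a camera, given by its name, has taken for a name from the list of things; names that differ only in an ending like _2 or _b are one class to them, and where a whole thing is asked for, a point or a joint stands for the part that bears it (a point fixed in the world has none). Each returns a list of dicts, best first, with "score" (0 to 1); they miss things now and then, are a little off and sometimes report something else, mostly with a low value. They report only what shows in the picture. A call takes as long as a camera call. They do not tell look-alikes from the thing itself.
- recognise(camera, name): "rect" ([left, top, width, height] in pixels, round what is visible of it).
The state is a dict: "clock": time; "joint_pos": joint angles; "joint_vel": joint speeds; "joint_efforts": joint torques, N m; "eef_pos": TCP position; "eef_rot": TCP orientation; "ft_force": force on the tool from outside, world axes, zero at the start; "moment": the same for the moment, N m; "grip_width": finger opening in mm; "grasp_force": force on a finger pad.
Only numpy, scipy, OpenCV 4.12 (cv2) and the standard library are available. Lean on these libraries where they do the work, as an engineer would, in place of code of your own. Each camera call takes 0.05 s, during which the arm holds its last target. There are 200 camera calls.

## Task

Fit the carrying handle to the stacked bamboo tray set: take the silver tube handle with the pale bamboo bar and the windows in its tube, turn it so that its bar runs along the trays' long sides, and slide it down over the stub in the top tray until it sits fully home and the red spring button has popped out through a window; then let go. Leave the brass handle, which has no window, standing where it is.

Things in the scene. Friction and masses are not known exactly. Their poses are not given: they have to be found in the camera images.
- tray_set: Fixed stack of bamboo trays, 150 (x) by 220 mm (y, long sides), rim 112 mm up. Origin: centre of underside, z up. On that axis a metal stub rises from the top tray: its flange (60 mm wide, the seat for the handle's foot) is 85 mm above the origin; stub 27 mm thick to 43 mm above the seat, then tapering to its tip 60 mm above it. Red button on the stub's +x side; a flat tea scoop lies on the -x side.
- handle: Loose upright handle to fit, 0.3 kg or less: silver octagonal tube 39 mm wide, 75 mm tall, bore 32 mm, open below; cap to 82 mm, 14 mm neck, pale bamboo cross bar 80 (along y) by 16 (x) by 18 mm, 104 to 122 mm above the foot. Windows in the +x and -x faces, 13 mm wide, 15 to 38 mm above the foot; either takes the button, with y along the trays' y within 10 degrees. Origin: on the axis at the foot, z up.
- plain_handle: Bystander to leave alone: loose upright handle of another set, the same shape and size, but a golden brass tube without windows and a white cross bar. Origin: on the tube's axis at its foot, z up; bar along y.
- button (a joint): Red spring button in the stub, m: 0 fully out, 0.009 fully in. A 6 mm wide nose, sloping on top, reaching 21.5 mm from the stub's axis, 19 to 38 mm above the seat. The tube sliding down presses it in by itself (about 4 N on the button, 3 to 10 N of push on the handle); it springs out when a window covers it, the foot within about 4 mm of the seat.
Mind the look-alikes: they are no part of the job. Leave any blue or purple look-alike of the handle alone.

How it is judged (in metres and radians):
At the end, for the whole second after the job is handed in: The silver handle stands upright (within 7 degrees) over the stub with its foot on the seat (within 4 mm) and its axis within 7 mm of the stub's, its bar along the trays' long sides (within 20 degrees), the red button fully out (less than 1.5 mm in) through a window, the handle released and at rest (z of handle in the frame of tray_set between 0.081 and 0.089 m and x of handle in the frame of tray_set between -0.007 and 0.007 m and y of handle in the frame of tray_set between -0.007 and 0.007 m and value of joint button below 0.0015 m and angle between the y axis of handle and the y axis of tray_set, either way round below 0.35 rad and angle between handle's own z axis and vertical below 0.12 rad and linear speed of handle below 0.02 m/s); the robot touches nothing.
It fails at once if the brass handle is moved more than 30 mm or tipped over (distance of plain_handle from where it was at the start of the episode above 0.03 m or angle between plain_handle's own z axis and vertical above 0.5 rad).
It also fails if it takes over 42 s, if anything falls off the work surface, if the arm or the gripper's body presses on something with over 40 N, if the wrist force passes 120 N, or if a joint passes its speed limit or range.

## Working session

There is one attempt and no reset: what is moved stays moved. The work goes in short steps, each a Python script; the robot and the scene stay as the last script left them, time stands still between calls to the robot, and variables do not carry over. Pictures are saved under pics/ and viewed, at most 10 in all, crops included, and the job is handed in when it is done.

```bash
mkdir -p pics
python3 - <<'E'
from workcell import arm, readout, get_image, camera_info, recognise
import cv2,numpy as np
np.set_printoptions(precision=3,suppress=True)
ims=[]
for c in ("scene","side"):
    im=get_image(c); cv2.imwrite(f"pics/{c}.png",im[...,::-1])
    for n in("tray_set","handle","plain_handle","button"):
        print(c,n,[(np.round(d["rect"]).tolist(),round(d["score"],2)) for d in recognise(c,n)])
    i=camera_info(c); print(i["intrinsics"],i["R"],i["t"],-i["R"].T@i["t"])
print(readout.sense()["eef_rot"],readout.sense()["clock"])
E
```

```text
scene tray_set [([242.0, 170.0, 98.0, 91.0], 0.65)]
scene handle [([363.0, 211.0, 33.0, 46.0], 0.86), ([412.0, 201.0, 22.0, 42.0], 0.71), ([448.0, 222.0, 38.0, 44.0], 0.58)]
scene plain_handle []
scene button []
[[385.309   0.    321.006]
 [  0.    385.309 199.693]
 [  0.      0.      1.   ]] [[-0.603  0.797  0.017]
 [ 0.517  0.407 -0.753]
 [-0.607 -0.445 -0.658]] [ 274.588 -231.845 1475.43 ] [1181.291  532.652  791.756]
side tray_set [([260.0, 151.0, 61.0, 78.0], 0.89)]
side handle [([302.0, 214.0, 17.0, 55.0], 0.74), ([345.0, 235.0, 21.0, 53.0], 0.72), ([347.0, 268.0, 26.0, 68.0], 0.62)]
side plain_handle [([334.0, 127.0, 13.0, 44.0], 0.85)]
side button []
[[470.03    0.    320.719]
 [  0.    470.03  188.171]
 [  0.      0.      1.   ]] [[-0.999 -0.033  0.025]
 [-0.039  0.527 -0.849]
 [ 0.015 -0.849 -0.528]] [ 512.807   67.65  1316.764] [ 495.691 1098.999  740.206]
[[-0.  1. -0.]
 [ 1.  0. -0.]
 [-0. -0. -1.]] 0.5
```

View pics/scene.png

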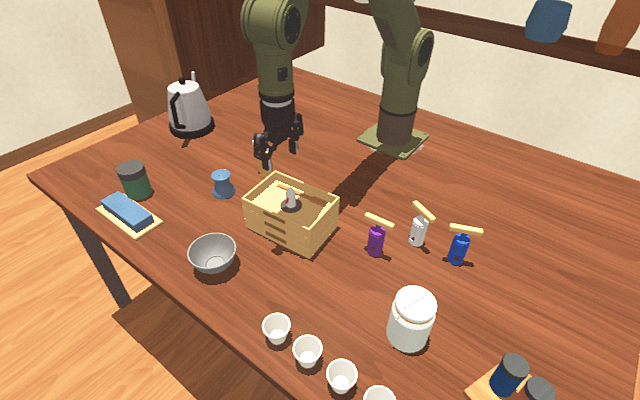

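View pics/side.png

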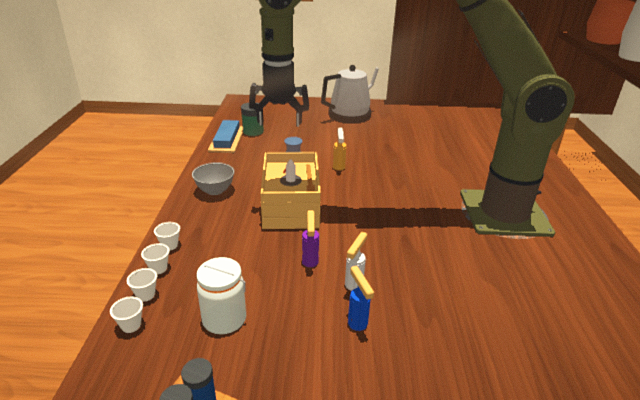

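The scene shows three pale-bar handles: purple (376,238), silver (419,228) and blue (459,248). In the side view they are purple (311,240), silver (355,265), blue (358,300) and brass (340,150). I choose the silver one, and will check it in a close crop and triangulate it.

```bash
cat > h.py <<'E'
from workcell import arm, readout, get_image, camera_info, recognise
import cv2,numpy as np
np.set_printoptions(precision=3,suppress=True)
def ray(c,u,v):
    i=camera_info(c);R=i["R"];return -R.T@i["t"], R.T@np.linalg.solve(i["intrinsics"],[u,v,1.])
def at(c,u,v,z):
    o,d=ray(c,u,v);return o+d*(z-o[2])/d[2]
def tri(a,b):
    A=[];y=[]
    for c,p in(("scene",a),("side",b)):
        o,d=ray(c,*p);d=d/np.linalg.norm(d);P=np.eye(3)-np.outer(d,d);A.append(P);y.append(P@o)
    return np.linalg.lstsq(np.vstack(A),np.hstack(y),rcond=None)[0]
def proj(c,X):
    i=camera_info(c);p=i["intrinsics"]@(i["R"]@np.asarray(X,float)+i["t"]);return p[:2]/p[2]
E
python3 - <<'E'
from h import *
print("bar",tri((424,211),(357,244)))
print("bar ends z113", at("scene",414,203,113),at("scene",434,219,113),at("side",365,237,113),at("side",349,251,113))
print("stub tip",tri((291,187),(290,162)))
print("brass foot z0",at("side",340,170,0), "bar top",at("side",340,130,122))
a=cv2.imread("pics/scene.png")[160:270,230:500];b=cv2.imread("pics/side.png")[120:340,250:390]
A=cv2.resize(a,(0,0),fx=2.9,fy=2.9,interpolation=2);B=cv2.resize(b,(0,0),fx=2.5,fy=2.5,interpolation=2)
cv2.imwrite("pics/c1.png",A);cv2.imwrite("pics/c2.png",B)
E
```

```text
bar [428.56  312.737 115.812]
bar ends z113 [412.247 276.275 113.   ] [436.386 344.832 113.   ] [410.419 284.752 113.   ] [446.092 334.472 113.   ]
stub tip [595.984   4.772 142.273]
brass foot z0 [ 458.499 -204.411    0.   ] bar top [ 464.127 -241.515  122.   ]
```

View pics/c1.png

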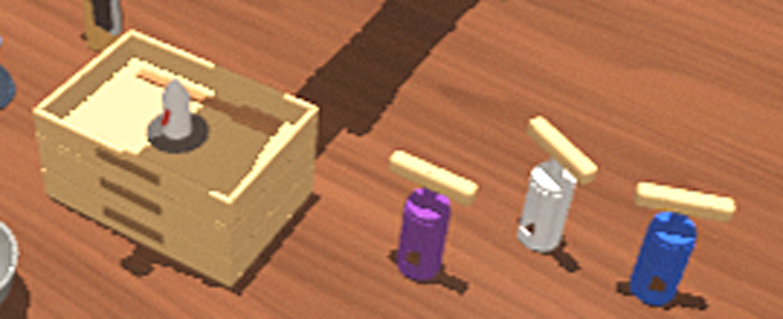

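View pics/c2.png

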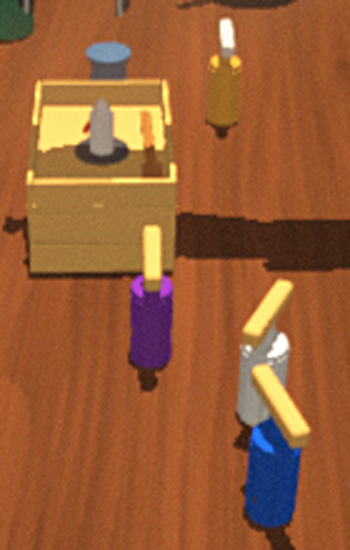

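Silver, with a window at crop (527,228), stands at about (428,312). Brass is far away at about (460,-220). The stub tip measured z=142 against an expected 145. Next I take a wrist view of the tray from here, then move above the handle.

```bash
cat >> h.py <<'E'
def wray(i,u,v):
    K=i["intrinsics"];x=(u-K[0,2])/K[0,0];y=(v-K[1,2])/K[1,1];r=np.hypot(x,y)
    d=np.array([x/r*np.sin(r),y/r*np.sin(r),np.cos(r)]) if r>0 else np.array([0,0,1.])
    return -i["R"].T@i["t"], i["R"].T@d
def wat(i,u,v,z):
    o,d=wray(i,u,v);return o+d*(z-o[2])/d[2]
def wproj(i,X):
    c=i["R"]@np.asarray(X,float)+i["t"];n=np.hypot(*c[:2]);r=np.arctan2(n,c[2]);K=i["intrinsics"]
    return K[:2,2]+np.array([K[0,0],K[1,1]])*r*c[:2]/n
def look(name):
    i=camera_info("wrist");im=get_image("wrist");cv2.imwrite(f"pics/{name}.png",im[...,::-1])
    np.savez(f"pics/{name}.npz",**{k:i[k] for k in("intrinsics","R","t")});return i
def rot(a): # tool down, closing axis y_tool at angle a from world x
    c,s=np.cos(a),np.sin(a);y=np.array([c,s,0]);z=np.array([0,0,-1.]);return np.stack([np.cross(y,z),y,z],1)
E
python3 - <<'E'
from h import *
for u,v in((37,108),(130,32),(317,108),(230,200)): print("rim",at("scene",230+u/2.9,160+v/2.9,112))
for n,u,v in(("purple",433,176),("blue",685,201)): print(n,at("scene",230+u/2.9,160+v/2.9,113))
i=look("w1")
a=np.radians(63-90)
for aa in (a,a+np.pi):
    q=arm.solve_ik([428,312,290],rot(aa)); q2=arm.solve_ik([596,5,290],rot(0 if aa==a else np.pi));print(np.degrees(aa),q,q2)
cand=[(aa,arm.solve_ik([428,312,290],rot(aa))) for aa in(a,a+np.pi)]
cand=[c for c in cand if c[1] is not None]
aa=min(cand,key=lambda c:abs(c[1][6]))[0]
print("use",np.degrees(aa))
arm.set_gripper(60)
arm.move_pose([428,312,290],rot(aa))
i=look("w2");print(readout.sense()["clock"],-i["R"].T@i["t"])
a=cv2.imread("pics/w1.png");b=cv2.imread("pics/w2.png")
cv2.imwrite("pics/w12.png",cv2.resize(np.vstack([a,b]),(480,600),interpolation=3))
E
```

```text
rim [676.347 -98.586 112.   ]
rim [ 536.293 -110.078  112.   ]
rim [515.53  105.419 112.   ]
rim [659.453 116.107 112.   ]
purple [528.168 237.839 113.   ]
blue [421.028 423.969 113.   ]
-27.0 [-0.687  0.513 -0.047  1.811  0.031  0.818 -1.221] [ 0.032  0.609 -0.203  1.611  0.144  0.936 -0.221]
153.0 [-0.162  0.657 -0.948  1.785  0.618  1.028  1.323] [ 0.466  0.8   -1.08   1.588  0.742  1.213  2.381]
use -27.0
2.3583 [462.556 374.788 411.085]
```

View pics/w12.png

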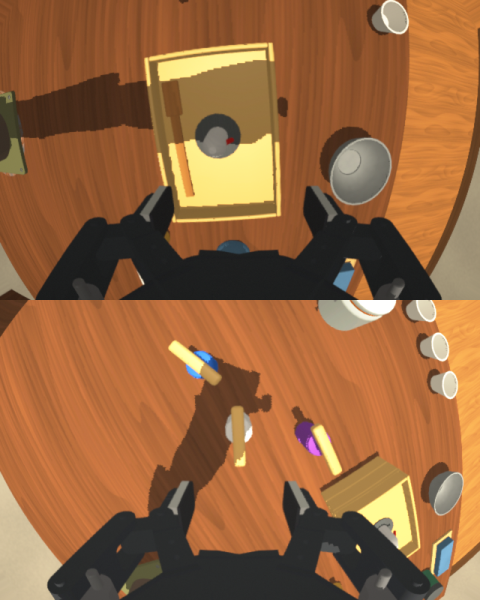

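The w1 view shows the tray with the flange at about (291,181) px. The w2 view shows the silver handle under a bar running from about (317,141) to (320,220) px. I'll compute positions from these and check tightly scaled crops.

Run:
```python
from h import *
w1=dict(np.load("pics/w1.npz"));w2=dict(np.load("pics/w2.npz"))
k=4/3
for p in((146,57),(272,43),(280,216),(174,222)): print("rim",wat(w1,p[0]*k,p[1]*k,112))
print("flange",wat(w1,218*k,136*k,85))
for p in((317,141),(320,220)): print("bar",wat(w2,*p,122))
a=cv2.imread("pics/w1.png")[40:310,180:390];b=cv2.imread("pics/w2.png")[125:235,280:360]
A=cv2.resize(a,(420,540),interpolation=2);B=cv2.resize(b,None,fx=4.5,fy=4.5,interpolation=2)
o=np.zeros((540,800,3),np.uint8);o[:,:420]=A;o[:495,430:790]=B;cv2.imwrite("pics/c3.png",o)
```

```text
rim [518.103 104.738 112.   ]
rim [663.3   115.945 112.   ]
rim [ 681.898 -101.74   112.   ]
rim [ 536.028 -113.533  112.   ]
flange [599.64    2.043  85.   ]
bar [448.303 347.504 122.   ]
bar [415.166 276.373 122.   ]
```

View pics/c3.png

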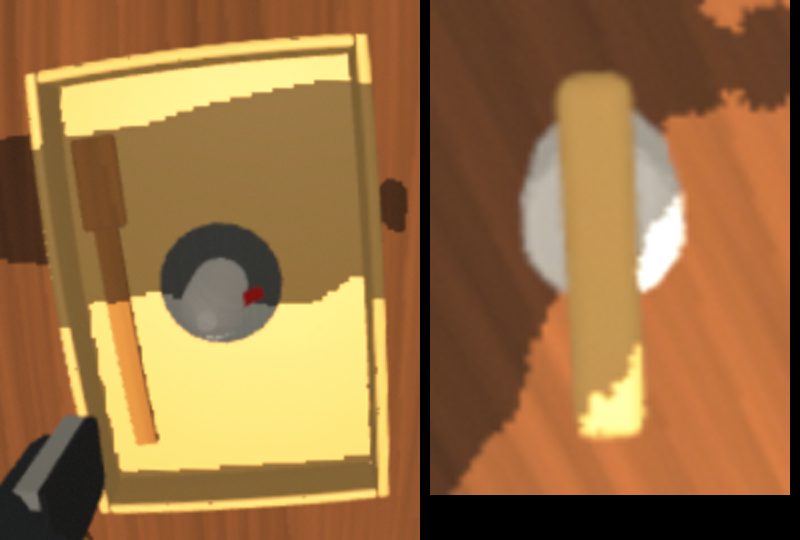

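Tray centre is about (599.7,1.7) with yaw 4.7° (rim measured 146×218, a good match). The bar centre is about (431,312) at 65°, length 78.5 against 80. Now grasp the bar, lift, and carry it over the stub.

Run:
```python
from h import *
w2=dict(np.load("pics/w2.npz"))
p=wat(w2,316.4,141.2,122);q=wat(w2,320,222.3,122);d=p-q;th=np.arctan2(d[1],d[0]);print((p+q)/2,np.degrees(th),np.linalg.norm(d))
c=(p+q)/2
a=th-np.pi/2
arm.move_pose([c[0],c[1],175],rot(a))
print(arm.movel([c[0],c[1],116],feed=120,stop_force=15))
arm.set_gripper(0,grasp_force=70)
s=readout.sense();print(s["grip_width"],s["grasp_force"],s["eef_pos"],s["clock"])
arm.movel([c[0],c[1],300],feed=150)
arm.move_pose([599.7,1.7,300],rot(np.radians(4.7)))
s=readout.sense();print(s["grip_width"],s["grasp_force"],s["ft_force"],s["eef_pos"],s["clock"])
w=look("w3")
t=[]
for n in("scene","side"):
    im=get_image(n);cv2.imwrite(f"pics/{n}2.png",im[...,::-1])
    u,v=proj(n,[600,2,200]).astype(int);print(n,u,v)
    t.append(cv2.resize(im[v-60:v+60,u-40:u+40,::-1],None,fx=4.9,fy=4.9,interpolation=2))
cv2.imwrite("pics/c4.png",np.hstack(t))
```

```text
[430.884 310.887 122.   ] 65.36172428799469 80.76373554718027
False
14.751647399770116 68.45298171043396 [430.729 311.428 116.622] 4.0
14.710199655686882 68.16697239875793 [ 1.004  0.63  -2.696] [599.364   3.811 299.803] 6.7
scene 288 171
side 289 140
```

View pics/c4.png

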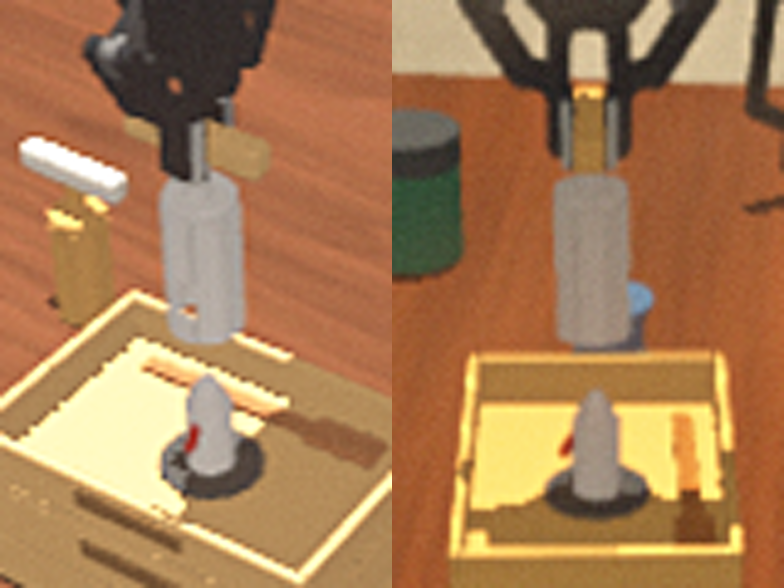

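The tube hangs upright over the stub. Scene crop: tube axis at x≈203, stub at about 212. Side crop: tube at about 592.5, stub at about 597. I'll convert the offset using the column constraints.

Run:
```python
from h import *
from scipy.optimize import fsolve
def xy(us,ud,z): return fsolve(lambda p:[proj("scene",[*p,z])[0]-us,proj("side",[*p,z])[0]-ud],[600,2])
S=lambda x:248+x/4.9
D=lambda x:249+(x-392)/4.9
print("tube",xy(S(203),D(592.5),221),"cap",xy(S(201),D(591),262))
print("stub",xy(S(212),D(597),115),"flange",xy(S(213),D(597),87),"tip",xy(S(208),D(597),143))
s=readout.sense();print(s["eef_pos"],s["eef_rot"],s["clock"])
for n,z in(("stub",145),("seat",85)): print(n,wproj(dict(np.load("pics/w3.npz")),[600,1.7,z]))
```

```text
tube [597.71    3.977] cap [598.005   4.913]
stub [596.248   4.073] flange [596.512   3.791] tip [596.154   2.404]
[599.504   3.746 300.048] [[-0.085  0.996 -0.   ]
 [ 0.996  0.085  0.001]
 [ 0.001 -0.    -1.   ]] 6.85
stub [317.633 189.298]
seat [317.671 175.381]
```

```bash
cat >> h.py <<'E'
T=np.array([598.2,2.9])
def goto(x,y,z,feed=80,sf=None):
    s=readout.sense()["eef_pos"]
    r=arm.movel([x,y,z],feed=feed,stop_force=sf)
    s=readout.sense();print(r,s["eef_pos"],s["ft_force"],s["moment"],round(s["clock"],2),round(s["grip_width"],1));return r
E
python3 - <<'E'
from h import *
c=np.array([598.2,1.1])
goto(*c,272)
c=c+np.clip(T-readout.sense()["eef_pos"][:2],-3,3)
goto(*c,270)
r=goto(*c,243,40,8)
print(c)
t=[]
for n in("scene","side"):
    im=get_image(n)
    u,v=proj(n,[600,2,160]).astype(int);print(n,u,v)
    t.append(cv2.resize(im[v-60:v+60,u-40:u+40,::-1],None,fx=4.9,fy=4.9,interpolation=2))
cv2.imwrite("pics/c5.png",np.hstack(t))
E
```

```text
False [598.231   1.29  271.902] [ 0.516  0.539 -1.933] [ 0.019 -0.008 -0.023] 7.35 14.5
False [598.38    3.022 270.318] [-0.678  0.29  -2.027] [ 0.013  0.022 -0.013] 7.6 14.8
False [598.346   2.764 243.149] [ 0.054 -0.175 -2.519] [-0.028 -0.022  0.025] 8.43 15.0
[598.169   2.71 ]
scene 289 183
side 289 153
```

View pics/c5.png

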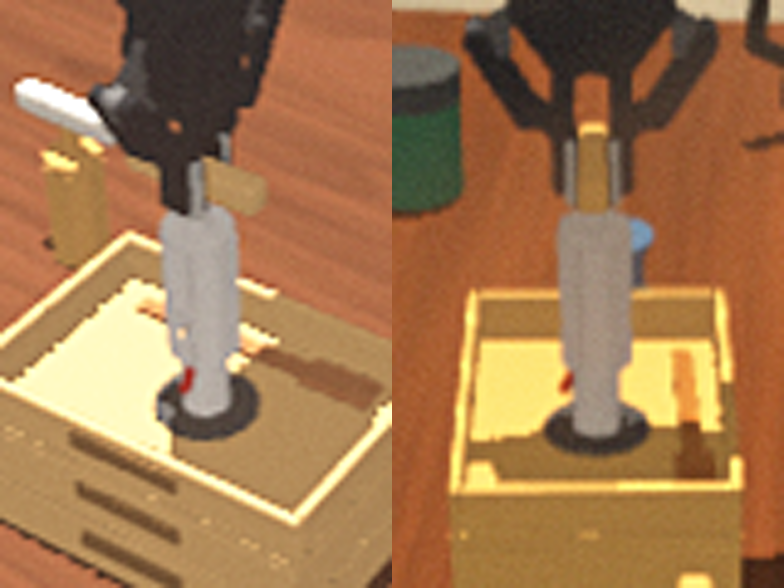

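The tube is over the stub tip with no side force. Push it down.

Run:
```python
from h import *
c=np.array([598.17,2.71])
for z in(232,222,212): 
    if goto(*c,z,40,25): break
else: goto(*c,199,30,25)
```

```text
False [598.686   2.792 231.885] [ 1.557 -0.612 -2.332] [-0.008 -0.509 -0.022] 8.95 14.4
False [598.505   2.836 221.396] [ 4.447  1.43  -4.222] [ 0.125 -1.268  0.047] 9.35 14.9
False [597.935   2.673 211.368] [ 4.471  0.56  -4.536] [ 0.172 -1.274 -0.012] 9.75 14.6
True [596.804   2.543 201.693] [-0.141  0.104  5.964] [-0.003  0.108  0.029] 10.15 14.9
```

It stopped exactly at the seated height, and the side force from the button has vanished. Release, retreat and check.

Run:
```python
from h import *
arm.set_gripper(45); p=readout.sense()["eef_pos"]
goto(p[0],p[1],290,120)
t=[]
for n in("scene","side"):
    im=get_image(n)
    u,v=proj(n,[598,2,140]).astype(int)
    t.append(cv2.resize(im[v-50:v+50,u-40:u+40,::-1],None,fx=4.9,fy=4.9,interpolation=2))
    print(n,[proj(n,[597,3,z])-[u-40,v-50] for z in(85,189,207)])
cv2.imwrite("pics/c6.png",np.hstack(t))
```

```text
False [597.581   2.634 289.252] [-0.16   0.021  0.021] [0.024 0.037 0.055] 11.43 44.7
scene [array([42.158, 65.838]), array([40.78 , 35.641]), array([40.522, 29.985])]
side [array([40.689, 68.625]), array([40.341, 34.278]), array([40.278, 28.017])]
```

View pics/c6.png

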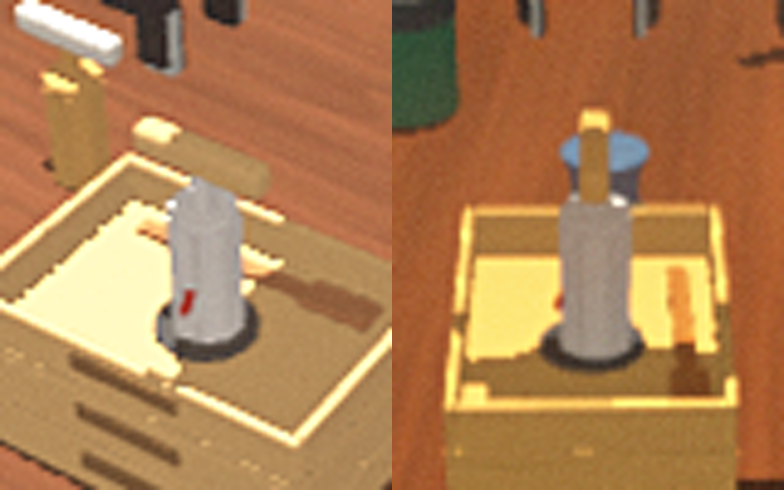

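The silver handle sits on the flange with its bar along the trays. The red button shows through the window at (187,302) and sticks out at (558,300). The brass handle is still standing where it was, and the gripper is clear.

```bash
python3 -c "
from workcell import arm
print(arm.hand_in())"
```

```text
the job is handed in; nothing more can be done
None
```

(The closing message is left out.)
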